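# Find the check weight by hefting and set it on the scale

### The arm

A 6-joint arm with a two-finger parallel gripper is mounted at the origin on a cart in front of the work surface, level with it; the furniture and walls round the work are solid. World frame = base frame: x ahead of the robot, y to its left, z up, the work surface at z = 0. Lengths are in m, angles in rad, forces in N, time in s.
With the tool pointing down it reaches from about 0.275 to 0.75 m from the base axis. Payload 10.2 kg.
Tool frame: the origin (TCP) lies midway between the tips of the shut fingers; the grasp point (between the pads) lies 19 mm behind it (env.hold_point_z is the distance from the TCP to the grasp point, in m); x points along the fingers, z is the direction in which the jaws open and shut, and the axes are right-handed (so a half turn about x gives the same grasp; the last joint's range is limited). The gripper opens to 85 mm and grips with 20 to 120 N. Pads are 22 mm wide; open, the fingers measure 114 mm over their backs; the gripper's body (76 mm by 85 mm) begins 54 mm behind the grasp point. The pads swing forward as they close: fully open they stand 13 mm farther back than shut.
Start: joints at [-1.533, 0.313, 1.498, -0, 1.331, -0.223], TCP at [0.135, -0.507, 0.231] pointing down, gripper open.
Joint ranges: [-2.94, 2.94], [-0.97, 2.17], [0.19, 2.56], [-1.23, 4.37], [0.02, 3.11], [-2.88, 2.88]. Speed limits (rad/s): [2.39, 2.39, 3.01, 3.14, 3.14, 3.14].

### API

Orientations are given as a unit quaternion [x, y, z, w].
In Python, from bench import env, kinematics, monitor, eyes, job gives the robot as it stands. The module is installed in compiled form; this text tells all that it offers. Calls block until the motion is done:
- env.reach(position, orientation): joint-space move of the TCP to a pose.
- env.movel(position, velocity=0.15, frame=None, guard=None): straight line of the TCP; frame=None keeps the orientation; velocity is the mean speed in m/s. With guard (N) it stops when the force on the tool has changed by that much, and returns True; else False.
- env.set_joints(angles): joint-space move.
- env.release() and env.close_gripper(effort=None): open the fingers fully, or close them until they stop; effort is the grip in N (None keeps the last).
- env.hold(seconds).
- kinematics.ik(position, orientation): joint angles nearest the present ones, or None.
- monitor.sense(): the state.
- eyes.grab_frame(name): name is "side" or "top" or "wrist"; returns a dict with "frame" (400x640x3 uint8, red, green, blue), "mtx" (3x3 intrinsics, pixels), "k1" (the pictures are not rectified: a ray, as slopes to the right and down, at radius r is drawn at 1 + k1 r^2 times it, then the intrinsics apply), "view" (4x4, takes a point from world to camera coordinates). Camera axes: x right, y down, z forward; pixel columns grow to the right and rows downward; lengths in m; the calibration is good to about 2 mm. A picture is of the moment at which its call begins. There is no depth.
A pose or a line that the arm cannot do raises env.MotionError and nothing moves.
- job.hand_in(): hands the job in, once; it reports no verdict.
The state is a dict: "clock": time; "joints": joint angles; "qvel": joint speeds; "joint_efforts": joint torques, N m; "position": TCP position; "ee_rot": TCP orientation; "contact_force": force on the tool from outside, world axes, zero at the start; "ft_torque": the same for the moment, N m; "finger_gap": opening from 0.0 (shut) to 1.0 (fully open).
Only numpy, scipy, OpenCV 4.12 (cv2) and the standard library are available. Lean on these libraries where they do the work, as an engineer would, in place of code of your own. Each camera call takes 0.05 s, during which the arm holds its last target.

### The job

One of the three identical canisters holds the metal check weight for the scale; the other two hold only a light plastic blank. Heft the canisters, lifting one at a time clear of the bench and standing it back, to find the heavy one, and open only that one: take its lid off, lay the lid aside, lift the weight out and carry it straight to the scale's pan. Leave it resting there, with all three cups upright on the bench and the other two still shut.

Things in the scene. Friction and masses are not known exactly. Their poses are not given: they have to be found in the camera images.
- can_a_mid (a point): Canister a, one of three exactly alike: white round plastic cup, 60 mm across, 32 mm high to its shoulder, with a white lid 56 mm across on the shoulder (58 mm high in all). Point: on the axis, 16 mm above the underside, half-way up the cup. z up; yaw does not matter. Lift it by the cup, below the shoulder; the lid rides along. Which canister holds the weight varies and cannot be seen.
- can_b_mid (a point): Canister b, same as a; point likewise on the axis 16 mm above the underside. Shut, a canister with a blank weighs 0.125 kg; the one with the metal weight 0.54 to 0.61 kg.
- can_c_mid (a point): Canister c, same as a; point likewise. Content of each: loose in the cup, within 3 mm of its axis, 37 mm across, 48 mm tall, foot 5 mm above the cup's underside; its round head (18 mm across, 11 mm high, neck 11 mm across below it) stands clear of the open cup, which is 36 mm high at its collar, and tops out 53 mm above the cup's underside.
- lid_a_mid (a point): Lid of canister a: loose upside-down cap, 56 mm across, 26 mm high, 20 g, hollow below, resting on the cup's shoulder round a 4 mm high collar; it lifts straight off by its rim and must rise 25 mm to clear the content. Point: on its axis half-way up, 13 mm above its lower rim, 45 mm above the bench when shut.
- lid_b_mid (a point): Lid of canister b, same as that of a; point likewise. Under each lid: in one canister the metal weight (bright steel-grey, 0.43 to 0.50 kg), in the two others a blank of the same shape in white plastic (15 g).
- lid_c_mid (a point): Lid of canister c, same as that of a; point likewise. The canisters stand in a row, a at the left (+y) to c at the right, the scale beyond c; between c and the scale is free bench, at least 70 mm wide. A wall column rises about 0.68 m ahead of the robot behind the row, and a microscope stands to its left: keep the wrist clear of both.
- pan_top (a point): Centre of the top face of the scale's round steel pan, 100 mm across, 57 mm above the bench when empty, on a low grey scale (160 x 130 mm) that stays where it is. z up.
- pan (a joint): How far the scale's sprung pan has sunk, in m: 0 empty, 0.007 to 0.008 with the metal weight on it, 0.012 at its stop (600 N/m).
Things that resemble listed ones, but are neither listed nor needed, are in the scene too. Leave any orange or red look-alike of the part that bears can_c_mid alone.

How it is judged:
On the way, in this order (a step that is already met when the one before it is completed fails the run):
1. a canister is hefted: lifted clear of the bench with its lid on (((height (world z) of can_a_mid above 0.028 m and distance between lid_a_mid and can_a_mid below 0.036 m) or (height (world z) of can_b_mid above 0.028 m and distance between lid_b_mid and can_b_mid below 0.036 m) or (height (world z) of can_c_mid above 0.028 m and distance between lid_c_mid and can_c_mid below 0.036 m))), for 0.2 s.
2. the lid is taken off the canister that holds the weight (((distance between lid_a_mid and can_a_mid above 0.06 m and contact force between can_a and anything else above 2.3 N) or (distance between lid_b_mid and can_b_mid above 0.06 m and contact force between can_b and anything else above 2.3 N) or (distance between lid_c_mid and can_c_mid above 0.06 m and contact force between can_c and anything else above 2.3 N))), for 0.1 s.
At the end, for the whole second after the job is handed in: The metal weight rests on the pan (pan sunk 4.5 to 10.5 mm and still); all three cups stand upright on the bench (tilt under 10 degrees, within 10 mm of bench height); exactly one lid is off (over 60 mm from its cup's middle) and the other two lids are on (value of joint pan between 0.0045 and 0.0105 m and velocity of joint pan below 0.01 m/s and ((distance between lid_a_mid and can_a_mid above 0.06 m and distance between lid_b_mid and can_b_mid below 0.036 m and distance between lid_c_mid and can_c_mid below 0.036 m) or (distance between lid_b_mid and can_b_mid above 0.06 m and distance between lid_a_mid and can_a_mid below 0.036 m and distance between lid_c_mid and can_c_mid below 0.036 m) or (distance between lid_c_mid and can_c_mid above 0.06 m and distance between lid_a_mid and can_a_mid below 0.036 m and distance between lid_b_mid and can_b_mid below 0.036 m)) and angle between each of can_a_mid, can_b_mid, can_c_mid's own z axis and vertical below 0.17 rad and height (world z) of each of can_a_mid, can_b_mid, can_c_mid below 0.026 m and horizontal distance between each of can_a_mid, can_b_mid, can_c_mid and pan_top above 0.08 m); the robot touches nothing.
It fails at once if a canister without the weight is opened, or the weight is left elsewhere than on the scale (((distance between lid_a_mid and can_a_mid above 0.06 m and contact force between can_a and anything else below 2 N) or (distance between lid_b_mid and can_b_mid above 0.06 m and contact force between can_b and anything else below 2 N) or (distance between lid_c_mid and can_c_mid above 0.06 m and contact force between can_c and anything else below 2 N)) and contact force between the fingers and anything else below 0.05 N and value of joint pan below 0.003 m and horizontal distance between the grasp point and pan_top above 0.12 m).
It fails at once if a canister is tipped over (angle between any of can_a_mid, can_b_mid, can_c_mid's own z axis and vertical above 0.6 rad).
It also fails if it takes over 72 s, if anything falls off the work surface, if the arm or the gripper's body presses on something with over 40 N, if the wrist force passes 120 N, or if a joint passes its speed limit or range.

## Working session

There is one attempt and no reset: what is moved stays moved. The work goes in short steps, each a Python script; the robot and the scene stay as the last script left them, time stands still between calls to the robot, and variables do not carry over. Pictures are saved under pics/ and viewed, and the job is handed in when it is done.

```bash
mkdir -p pics; ls; cat > h.py <<'E'
import numpy as np, cv2
from bench import env, kinematics, monitor, eyes, job
def snap(name,fn):
    d=eyes.grab_frame(name); cv2.imwrite('pics/'+fn+'.png',d['frame'][:,:,::-1]); return d
def ray(d,u,v):
    K=d['mtx']; x=(u-K[0,2])/K[0,0]; y=(v-K[1,2])/K[1,1]
    p=cv2.undistortPoints(np.array([[[u,v]]],float),K,np.array([d['k1'],0,0,0,0.]))[0,0]
    V=d['view']; R=V[:3,:3]; t=V[:3,3]
    return -R.T@t, R.T@np.array([p[0],p[1],1.])
def onz(d,u,v,z):
    c,r=ray(d,u,v); return c+r*(z-c[2])/r[2]
E
python3 - <<'E'
from h import *
import pickle
D={}
for n in ("side","top","wrist"):
    D[n]=snap(n,n+'0'); print(n,D[n]['mtx'].tolist(),D[n]['k1'],np.round(D[n]['view'],3).tolist())
pickle.dump(D,open('d0.pkl','wb'))
print(monitor.sense(), env.hold_point_z)
E
```

```text
pics
side [[444.89785725489446, 0.0, 313.87132176092047], [0.0, 444.89785725489446, 203.19279128139465], [0.0, 0.0, 1.0]] -0.07785297785406536 [[-0.977, -0.21, 0.017, 0.408], [-0.126, 0.515, -0.848, 0.206], [0.169, -0.831, -0.53, 0.752], [0.0, 0.0, 0.0, 1.0]]
top [[517.3672180612093, 0.0, 322.53034474463306], [0.0, 517.3672180612093, 190.80859603691928], [0.0, 0.0, 1.0]] -0.042646678766561204 [[0.022, -0.999, 0.03, -0.232], [-0.997, -0.024, -0.072, 0.479], [0.073, -0.029, -0.997, 0.962], [0.0, 0.0, 0.0, 1.0]]
wrist [[292.2126505684299, 0.0, 318.8783304271331], [0.0, 292.2126505684299, 204.84360923150473], [0.0, 0.0, 1.0]] 0.012631581573557643 [[0.258, -0.966, -0.001, -0.524], [-0.931, -0.249, 0.268, -0.035], [-0.259, -0.068, -0.964, 0.378], [0.0, 0.0, 0.0, 1.0]]
{'clock': 0.15, 'joints': array([-1.53340923e+00,  3.13322465e-01,  1.49822744e+00, -1.25801962e-05,
        1.33102570e+00, -2.23369415e-01]), 'qvel': array([ 7.18501095e-05, -2.00900862e-03, -2.67637812e-03,  2.80971280e-04,
        6.01910278e-04,  3.55687633e-04]), 'joint_efforts': array([ 1.31401623e-03, -4.12366855e+01, -2.59796029e+01, -1.84329128e-04,
        3.23081680e-03, -8.93859578e-06]), 'position': array([ 0.13534452, -0.50705923,  0.23087926]), 'ee_rot': array([ 0.43101564,  0.56098675, -0.43048617,  0.56053639]), 'contact_force': array([-0.86282503,  0.00167031,  0.27388171]), 'ft_torque': array([ 0.04442161, -0.01356042, -0.0138814 ]), 'finger_gap': 1.002552138802164} 0.0187
```

View pics/top0.png

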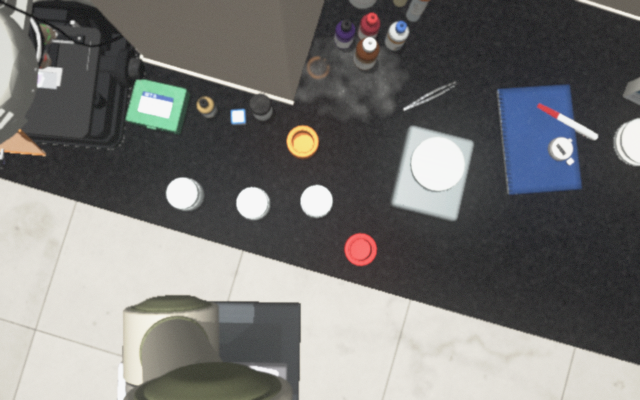

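View pics/side0.png

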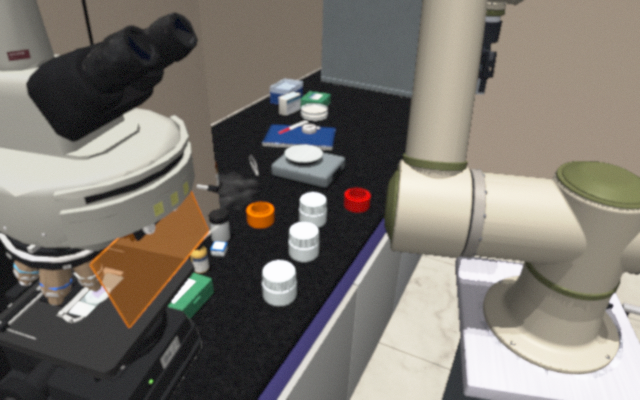

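View pics/wrist0.png

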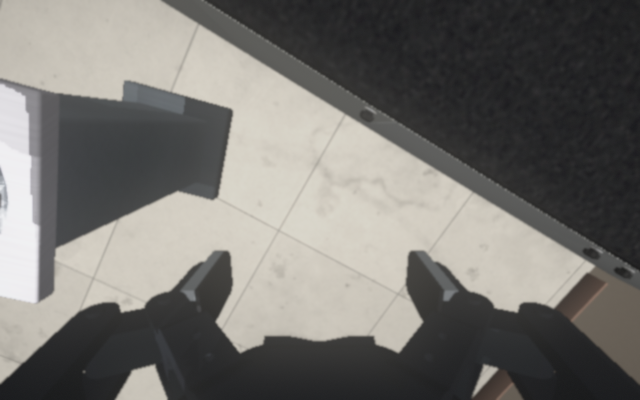

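Top view: canister lids are at about (183,194), (253,204) and (317,201), with the pan at (438,164). The orange look-alike is at (302,142) and the red one at (361,249). In the side view, a, b and c are at about (279,283), (304,242) and (313,209).

```bash
python3 - <<'E'
from h import *
import pickle
D=pickle.load(open('d0.pkl','rb'))
f=D['top']['frame']; hsv=cv2.cvtColor(f,cv2.COLOR_RGB2HSV)
m=((hsv[...,2]>200)&(hsv[...,1]<30)).astype(np.uint8)
n,l,st,c=cv2.connectedComponentsWithStats(m)
for i in range(1,n):
    x,y,w,h,a=st[i]
    if 300<a<5000 and 120<y<230 and x<480:
        cs=cv2.findContours((l==i).astype(np.uint8),0,2)[0][0]
        (u,v),r=cv2.minEnclosingCircle(cs)
        P=onz(D['top'],u,v,.058); Q=onz(D['top'],u+r,v,.058)
        print((x,y,w,h,a),'circ',u,v,r,'P',P.round(4),'diam',2*np.linalg.norm(P-Q))
# red/orange
for nm,lo,hi in(('red',0,8),('or',9,22)):
    m=((hsv[...,0]>=lo)&(hsv[...,0]<=hi)&(hsv[...,1]>150)&(hsv[...,2]>120)).astype(np.uint8)
    n,l,st,c=cv2.connectedComponentsWithStats(m)
    for i in range(1,n):
        if st[i][4]>300:print(nm,st[i],c[i],onz(D['top'],*c[i],.02))
# scale corners, bench edge, column base
for p in[(408,126),(473,140),(458,221),(392,206),(0,178),(410,300),(640,365)]:print(p,onz(D['top'],*p,.03 if 390<p[0]<480 and p[1]<250 else 0).round(3))
for p in[(145,60),(295,102),(325,0)]:print('col',p,[onz(D['top'],*p,z).round(3).tolist() for z in(0,.3)])
# side: lid tops
f=D['side']['frame']; hsv=cv2.cvtColor(f,cv2.COLOR_RGB2HSV)
m=((hsv[...,2]>170)&(hsv[...,1]<40)).astype(np.uint8)
n,l,st,c=cv2.connectedComponentsWithStats(m)
for i in range(1,n):
    x,y,w,h,a=st[i]
    if 250<x<340 and 180<y<320 and a>100: print('side',st[i],onz(D['side'],x+w/2,y+h/2,.030))
im=cv2.resize(D['top']['frame'][120:280,130:500],None,fx=2.1,fy=2.1,interpolation=cv2.INTER_CUBIC);cv2.imwrite('pics/topz.png',im[:,:,::-1])
im=cv2.resize(D['side']['frame'][130:320,200:400],None,fx=3,fy=3,interpolation=cv2.INTER_CUBIC);cv2.imwrite('pics/sidez.png',im[:,:,::-1])
E
```

```text
(np.int32(395), np.int32(128), np.int32(76), np.int32(89), np.int32(4619)) circ 433.0 172.0 48.75458526611328 P [ 0.5208 -0.4236  0.058 ] diam 0.1833064924957068
(np.int32(167), np.int32(178), np.int32(30), np.int32(31), np.int32(748)) circ 181.7446746826172 192.65957641601562 15.68212604522705 P [0.4716 0.0358 0.058 ] diam 0.05693014740889612
(np.int32(301), np.int32(185), np.int32(31), np.int32(32), np.int32(765)) circ 316.0633850097656 200.44366455078125 15.61620807647705 P [ 0.4632 -0.2087  0.058 ] diam 0.05704471257474402
(np.int32(237), np.int32(187), np.int32(32), np.int32(32), np.int32(769)) circ 252.3709716796875 202.5 16.016233444213867 P [ 0.4567 -0.093   0.058 ] diam 0.058161595383467476
(408, 126) [ 0.611 -0.382  0.03 ]
(473, 140) [ 0.588 -0.508  0.03 ]
(458, 221) [ 0.432 -0.479  0.03 ]
(392, 206) [ 0.458 -0.353  0.03 ]
(0, 178) [0.495 0.405 0.   ]
(410, 300) [ 0.278 -0.395  0.   ]
(640, 365) [ 0.156 -0.856  0.   ]
col (145, 60) [[0.735, 0.134, 0.0], [0.639, 0.036, 0.3]]
col (295, 102) [[0.659, -0.164, 0.0], [0.585, -0.173, 0.3]]
col (325, 0) [[0.869, -0.218, 0.0], [0.732, -0.211, 0.3]]
side [ 289  192   37   69 1472] [ 0.4620586  -0.14253875  0.03      ]
side [ 278  234  110  166 1154] [0.36513364 0.0971327  0.03      ]
side [ 262  260   33   45 1100] [0.47359691 0.03790929 0.03      ]
```

View pics/topz.png

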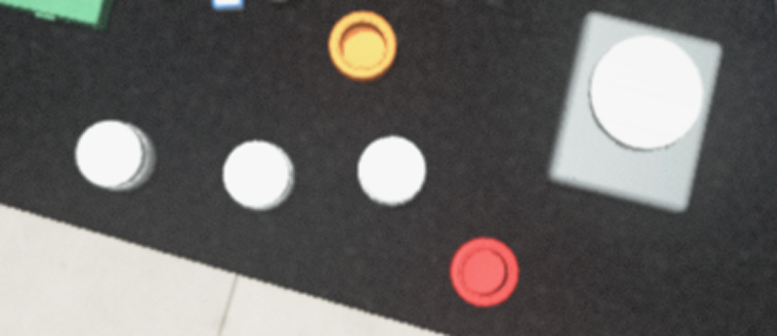

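View pics/sidez.png

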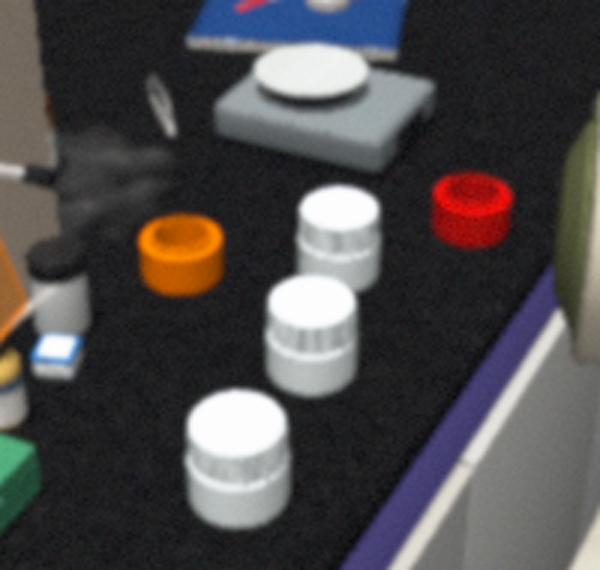

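```bash
cat >> h.py <<'E'
from scipy.spatial.transform import Rotation as Rn
A=np.array([.4716,.0358]);B=np.array([.4567,-.093]);C=np.array([.4632,-.2087])
def down(yaw):  # jaw dir = (cos yaw, sin yaw)
    z=np.array([np.cos(yaw),np.sin(yaw),0]); x=np.array([0,0,-1.]); y=np.cross(z,x)
    return Rn.from_matrix(np.stack([x,y,z],1)).as_quat()
E
python3 - <<'E'
from h import *
import pickle
D=pickle.load(open('d0.pkl','rb'))
s=monitor.sense(); M=Rn.from_quat(s['ee_rot']).as_matrix(); print(M.round(3), 'jaw yaw',np.degrees(np.arctan2(M[1,2],M[0,2])))
V=D['wrist']['view'];cam=-V[:3,:3].T@V[:3,3]; print('cam in tool',M.T@(cam-s['position']))
u,v=437.6,163.8
d=D['top'];P=onz(d,u,v,.057);print('pan',P,np.linalg.norm(P-onz(d,u+26.8,v,.057))*2)
m=(cv2.inRange(cv2.cvtColor(d['frame'],cv2.COLOR_RGB2HSV),(0,0,235),(180,30,255)));
n,l,st,c=cv2.connectedComponentsWithStats(m);print([ (st[i].tolist(),c[i].round(1).tolist()) for i in range(1,n) if st[i][4]>300 and 400<c[i][0]<480])
for p in((302,142),(361,249)):print(onz(d,*p,.036))
# side-view lid tops ellipse centre approx
for nm,(u,v) in dict(a=(238/3+200,427/3+130),b=(312/3+200,307/3+130),c=(340/3+200,213/3+130),pan=(311/3+200,71/3+130)).items(): print(nm,onz(D['side'],u,v,.058))
for nm,p in dict(A=A,B=B,C=C,P=P[:2]).items():
  for yaw in(-90,-60,-110,-30,90,60):
    for z in (.0,.2):
      q=kinematics.ik([*p,z],down(np.radians(yaw)));print(nm,yaw,z,None if q is None else np.round(q,2))
E
```

```text
[[-0.     0.966  0.258]
 [ 0.001  0.258 -0.966]
 [-1.     0.    -0.001]] jaw yaw -75.05957529347229
cam in tool [-0.14206058  0.06714666 -0.00055019]
pan [ 0.53644212 -0.43238265  0.057     ] 0.10082638106915058
[([412, 137, 52, 53, 2170], [437.6, 163.2])]
[ 0.57381911 -0.18013035  0.036     ]
[ 0.37585232 -0.29474235  0.036     ]
a [0.47007778 0.0423177  0.058     ]
b [ 0.45567082 -0.08255064  0.058     ]
c [ 0.46254567 -0.20049469  0.058     ]
pan [ 0.53710747 -0.42542071  0.058     ]
A -90 0.0 [-0.17  0.54  1.88 -0.    0.72  1.4 ]
A -90 0.2 [-0.17  0.23  1.7  -0.    1.22  1.4 ]
A -60 0.0 [-0.17  0.54  1.88 -0.    0.72  0.87]
A -60 0.2 [-0.17  0.23  1.7  -0.    1.22  0.87]
A -110 0.0 [-0.17  0.54  1.88 -0.    0.72  1.75]
A -110 0.2 [-0.17  0.23  1.7  -0.    1.22  1.75]
A -30 0.0 [-0.17  0.54  1.88 -0.    0.72  0.35]
A -30 0.2 [-0.17  0.23  1.7  -0.    1.22  0.35]
A 90 0.0 [-0.17  0.54  1.88 -0.    0.72 -1.74]
A 90 0.2 [-0.17  0.23  1.7  -0.    1.22 -1.74]
A 60 0.0 [-0.17  0.54  1.88 -0.    0.72 -1.22]
A 60 0.2 [-0.17  0.23  1.7  -0.    1.22 -1.22]
B -90 0.0 [-0.45  0.53  1.9  -0.  
[... 987 characters left out ...]
5  0.3   1.6  -0.    1.24 -2.23]
C 60 0.0 [-0.65  0.59  1.78 -0.    0.78 -1.7 ]
C 60 0.2 [-0.65  0.3   1.6   0.    1.24 -1.7 ]
P -90 0.0 [-0.85  0.9   1.15 -0.    1.09  0.72]
P -90 0.2 [-0.85  0.71  0.96 -0.    1.47  0.72]
P -60 0.0 [-0.85  0.9   1.15  0.    1.09  0.2 ]
P -60 0.2 [-0.85  0.71  0.96  0.    1.47  0.2 ]
P -110 0.0 [-0.85  0.9   1.15 -0.    1.09  1.07]
P -110 0.2 [-0.85  0.71  0.96 -0.    1.47  1.07]
P -30 0.0 [-0.85  0.9   1.15 -0.    1.09 -0.32]
P -30 0.2 [-0.85  0.71  0.96 -0.    1.47 -0.32]
P 90 0.0 [-0.85  0.9   1.15 -0.    1.09 -2.42]
P 90 0.2 [-0.85  0.71  0.96 -0.    1.47 -2.42]
P 60 0.0 [-0.85  0.9   1.15  0.    1.09 -1.9 ]
P 60 0.2 [-0.85  0.71  0.96  0.    1.47 -1.9 ]
```

Top and side differ by up to 10 mm in y (shallow side view), so I'll take a wrist view from above the row to settle it.

```bash
python3 - <<'E'
from h import *
import pickle
env.reach([.45,-.16,.25],down(np.radians(-90)))
d=snap('wrist','w1'); pickle.dump(d,open('w1.pkl','wb')); s=monitor.sense();print(s['clock'],s['contact_force'])
hsv=cv2.cvtColor(d['frame'],cv2.COLOR_RGB2HSV)
for th in (185,):
  m=((hsv[...,2]>th)&(hsv[...,1]<35)).astype(np.uint8)
  n,l,st,c=cv2.connectedComponentsWithStats(m)
  for i in range(1,n):
    if st[i][4]>300: print(st[i],c[i].round(1),onz(d,*c[i],.058).round(4))
E
```

```text
1.9167 [-0.211547   -0.07815792 -0.00627353]
[  42    0   60   30 1390] [74.6 11.5] [0.623  0.0814 0.058 ]
[215  14  20  21 332] [224.5  24.3] [ 0.6128 -0.0655  0.058 ]
[ 524   51   96   98 7148] [571.7  99.7] [ 0.5402 -0.4305  0.058 ]
[ 121  140   49   48 1831] [145.4 163.6] [0.4728 0.0368 0.058 ]
[ 334  144   50   46 1415] [362.1 164.6] [ 0.4716 -0.2098  0.058 ]
[ 235  150   47   50 1800] [258.5 175.3] [ 0.4594 -0.0907  0.058 ]
[   0  170  115   66 4436] [ 56.9 203. ] [0.4265 0.1468 0.058 ]
[ 108  198  126  113 8349] [157.7 249.8] [0.3665 0.0387 0.058 ]
[   0  214  112  123 8991] [ 51.8 267.5] [0.3432 0.1728 0.058 ]
[ 307  249  114   99 7430] [361.1 300.7] [ 0.2942 -0.2152  0.058 ]
[464 284  52  25 440] [495.4 296.7] [ 0.3005 -0.3883  0.058 ]
[561 309  47  31 526] [587.9 323.3] [ 0.2615 -0.515   0.058 ]
[  0 333  44  23 480] [ 19.8 342.8] [0.2322 0.2411 0.058 ]
```

View pics/w1.png

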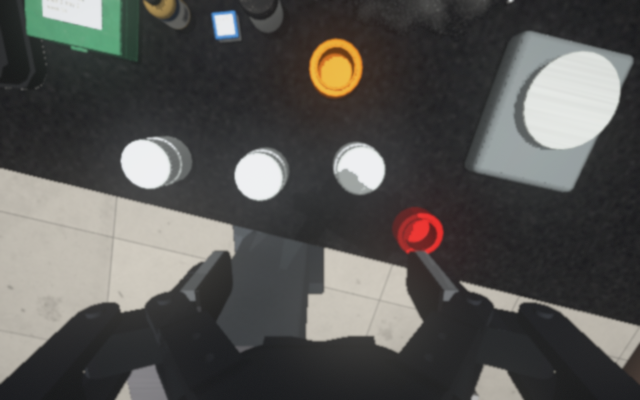

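Wrist view: lids a (145,164), b (258,175), c (359,167) and the pan at (572,100). These match the top view within about 3 mm. I'll heft c first.

```bash
cat >> h.py <<'E'
A=np.array([.472,.036]);B=np.array([.458,-.092]);C=np.array([.465,-.2085])
DQ=down(np.radians(-90))
def heft(p,put=True,z0=0.0):
    env.reach([*p,.12],DQ); env.movel([*p,z0],velocity=.2)
    env.hold(.15); f0=monitor.sense()
    env.close_gripper(40); g=monitor.sense()['finger_gap']
    env.movel([*p,z0+.035],velocity=.12); env.hold(.3)
    s=monitor.sense(); print('gap',g,s['finger_gap'],'f0',f0['contact_force'].round(2),'f1',s['contact_force'].round(2),'dtau',(s['joint_efforts']-f0['joint_efforts']).round(2),'t',s['clock'])
    return f0,s
def putback(p,z0=0.0):
    env.movel([*p,z0+.003],velocity=.08); r=env.movel([*p,z0-.002],velocity=.02,guard=3); env.release()
    env.movel([*p,.12],velocity=.2); print('contact',r,monitor.sense()['clock'])
E
python3 - <<'E'
from h import *
heft(C); snap('side','s2'); snap('wrist','w2')
E
```

```text
gap 0.7025710442691915 0.7021733627953366 f0 [-0.37  0.35  0.62] f1 [ 0.32  0.72 -5.47] dtau [-0.01 -1.84 -2.95 -0.    0.   -0.  ] t 4.55
```

```bash
python3 -c "
import cv2;a=cv2.imread('pics/s2.png')[130:320,200:420];cv2.imwrite('pics/s2z.png',cv2.resize(a,None,fx=3,fy=3))"
```

```text
(no output)
```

View pics/s2z.png

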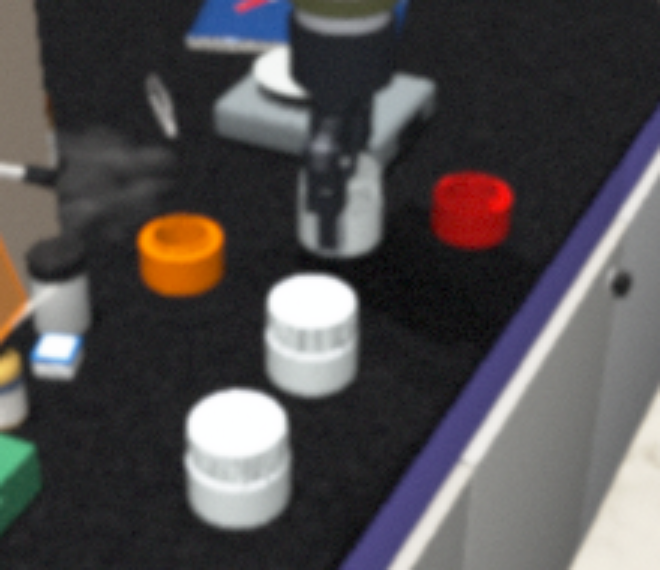

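View pics/w2.png

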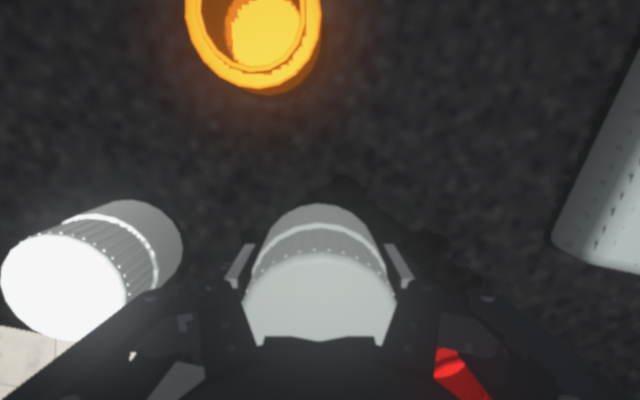

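Side view: the c canister hangs at about (340,215 in the zoom) with its lid on. Wrist view: it is centred between the pads at (320,290). The load is 6.1 N, or about 0.6 kg, so c looks heavy (a blank would give 1.2 N). I'll put it back and heft b as a cheap reference.

```bash
python3 - <<'E'
from h import *
putback(C); heft(B); putback(B)
import pickle
env.movel([.45,-.16,.25],velocity=.3)
d=snap('wrist','w3'); pickle.dump(d,open('w3.pkl','wb')); snap('top','t3')
hsv=cv2.cvtColor(d['frame'],cv2.COLOR_RGB2HSV)
m=((hsv[...,2]>120)&(hsv[...,1]<35)).astype(np.uint8)
n,l,st,c=cv2.connectedComponentsWithStats(m)
for i in range(1,n):
    if st[i][4]>300 and 90<c[i][1]<200: print(st[i],c[i].round(1),onz(d,*c[i],.058).round(4))
E
```

```text
contact True 6.5667
gap 0.6838029393489167 0.6819015053866105 f0 [0.38 0.14 0.23] f1 [-0.    0.04 -1.14] dtau [ 0.11  0.26 -2.06  0.   -0.    0.  ] t 9.1333
contact True 11.0667
[  478    31   158   159 15305] [556.2 110. ] [ 0.5292 -0.4133  0.058 ]
[ 121  136   63   53 2398] [149.9 161.7] [0.4743 0.0321 0.058 ]
[ 334  142   53   52 2111] [360.4 167.2] [ 0.4682 -0.2062  0.058 ]
[ 237  147   53   53 2185] [262.9 173.2] [ 0.4613 -0.0948  0.058 ]
```

View pics/w3.png

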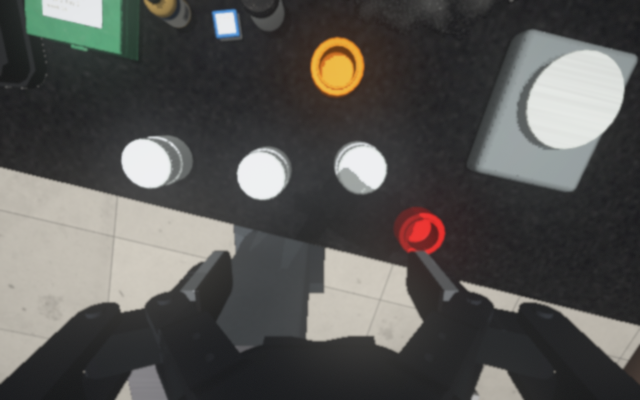

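b weighs 1.4 N, so it is a blank and c is the heavy one. In the picture all three stand upright with lids on: a (147,163), b (264,174), c (361,167). Next I lift c's lid off.

```bash
python3 - <<'E'
from h import *
p=[.466,-.2085]
env.reach([*p,.12],DQ); env.movel([*p,.031],velocity=.15)
env.close_gripper(20); s=monitor.sense(); print('gap',s['finger_gap'],s['contact_force'])
env.movel([*p,.085],velocity=.08); env.hold(.2)
s=monitor.sense(); print('gap',s['finger_gap'],s['contact_force'],s['clock'])
d=snap('side','s4'); snap('wrist','w4')
cv2.imwrite('pics/s4z.png',cv2.resize(d['frame'][110:300,200:420,::-1],None,fx=3,fy=3))
E
```

```text
gap 0.65548553671736 [-1.95242869  1.58854752  7.15103219]
gap 0.6593635366304215 [ 0.30233716 -0.03206038 -0.73141148] 14.575
```

View pics/s4z.png

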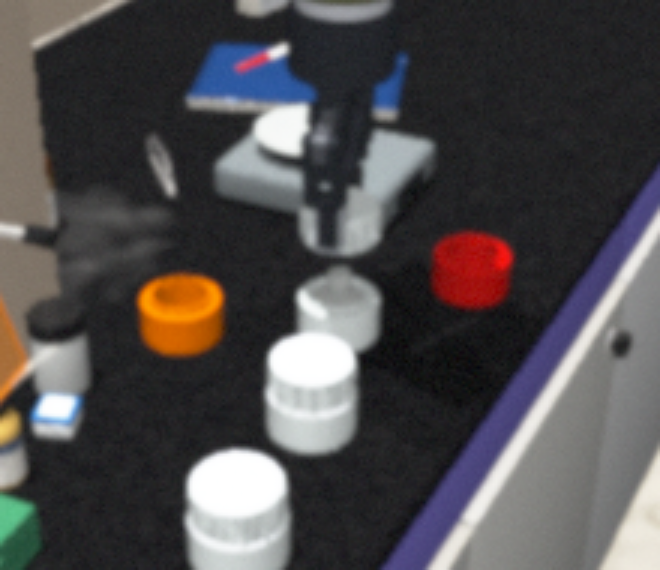

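View pics/w4.png

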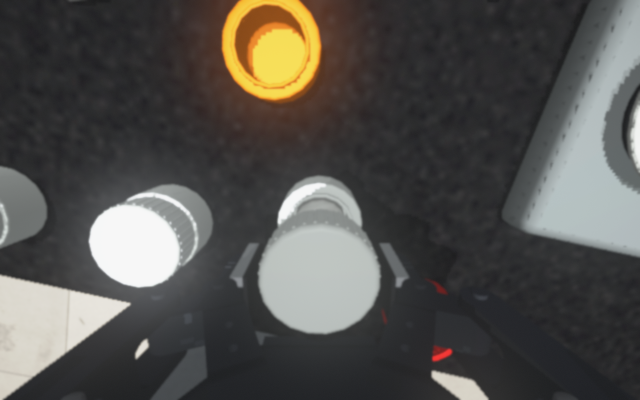

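Side view: the lid hangs from the fingers, and cup c is open and upright at (339,310) in the zoom with the knob visible. I'll lay the lid on the free bench between c and the scale, with the jaws turned along x.

```bash
python3 - <<'E'
from h import *
L=[.49,-.297]; Q0=down(0.0)
env.movel([.466,-.2085,.12],velocity=.15)
env.reach([*L,.12],Q0)
env.movel([*L,.012],velocity=.15)
r=env.movel([*L,-.003],velocity=.03,guard=2); s=monitor.sense(); print(r,s['position'],s['contact_force'])
env.release(); env.movel([*L,.15],velocity=.25)
env.reach([.45,-.21,.2],DQ)
d=snap('wrist','w5'); snap('top','t5'); print(monitor.sense()['clock'])
import pickle; pickle.dump(d,open('w5.pkl','wb'))
E
```

```text
True [ 4.90083191e-01 -2.97057491e-01 -7.73823847e-05] [ 0.57677025 -0.91487227  3.29060031]
20.55
```

View pics/w5.png

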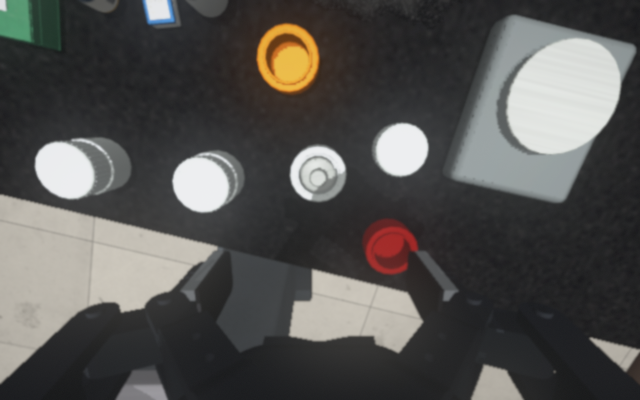

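The lid lies at (401,149), clear of the scale. Cup c is open at (318,173) and the grey weight's head is at (318,178).

```bash
python3 - <<'E'
from h import *
import pickle
d=pickle.load(open('w5.pkl','rb'))
print('head',onz(d,318,178,.053),'cup',onz(d,318,173,.034),'lid',onz(d,401,149.5,.026),'pan',onz(d,563,97,.057))
cv2.imwrite('pics/w5z.png',cv2.resize(d['frame'][130:220,270:370,::-1],None,fx=6,fy=6,interpolation=cv2.INTER_CUBIC))
E
```

```text
head [ 0.46447039 -0.20877133  0.053     ] cup [ 0.46637185 -0.20870594  0.034     ] lid [ 0.4902408 -0.2969285  0.026    ] pan [ 0.53951905 -0.43119313  0.057     ]
```

View pics/w5z.png

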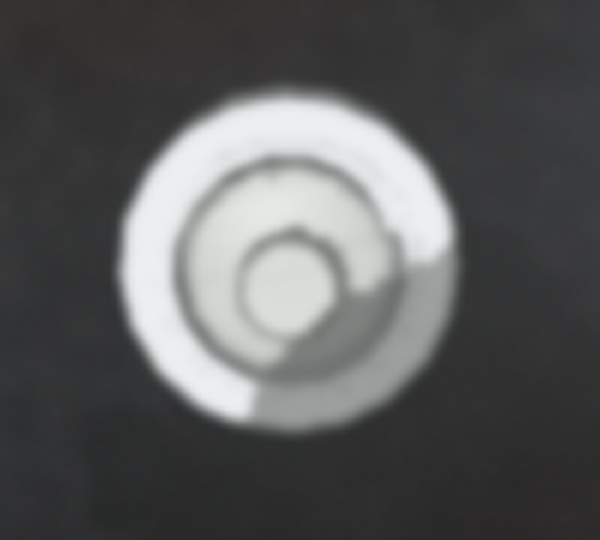

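The zoomed head centre is at (318,178), giving (0.4645, -0.2087), within 2 mm of the cup axis. Next I grip it and lift.

```bash
python3 - <<'E'
from h import *
p=[.4645,-.2088]
env.reach([*p,.13],DQ); env.movel([*p,.039],velocity=.15); env.hold(.1)
f0=monitor.sense()['contact_force']
env.close_gripper(70); s=monitor.sense(); print('gap mm',s['finger_gap']*85,s['contact_force']-f0)
env.movel([*p,.08],velocity=.06); env.hold(.1); s=monitor.sense(); print('gap',s['finger_gap']*85,s['contact_force']-f0)
env.movel([*p,.17],velocity=.15); env.hold(.2); s=monitor.sense(); print('gap',s['finger_gap']*85,s['contact_force']-f0,s['clock'])
snap('wrist','w6'); d=snap('side','s6')
cv2.imwrite('pics/s6z.png',cv2.resize(d['frame'][110:300,200:420,::-1],None,fx=3,fy=3))
E
```

```text
gap mm 14.169796146933338 [-1.54692232  0.15076454  5.97450139]
gap 14.453427924451178 [ 0.6001066  -0.39915006 -4.85657941]
gap 14.524085576120601 [ 0.39993856 -0.09687938 -5.62514098] 24.3417
```

View pics/s6z.png

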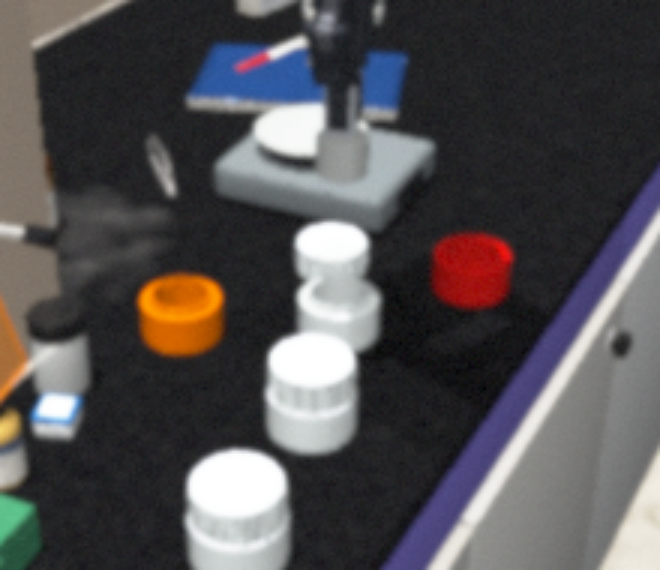

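View pics/w6.png

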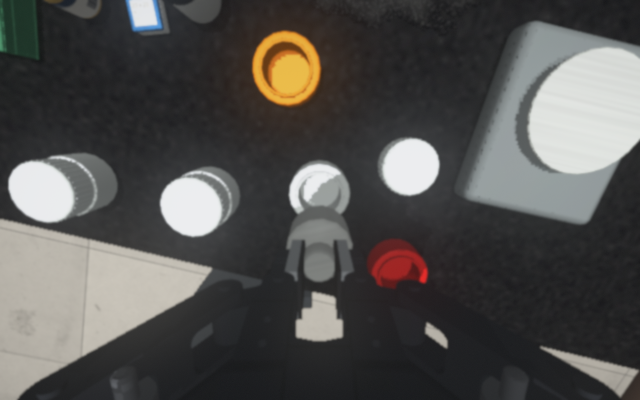

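The weight hangs upright from the fingers: side zoom (342,155), wrist (318,262). The force is steady at 5.6 N and cup c is upright. Now I carry it to the pan.

```bash
python3 - <<'E'
from h import *
P=[.538,-.4315]
env.movel([*P,.17],velocity=.15); env.hold(.2); f0=monitor.sense(); print(f0['finger_gap']*85,f0['contact_force'])
env.movel([*P,.100],velocity=.08); env.hold(.1)
r=env.movel([*P,.080],velocity=.02,guard=3.5); s=monitor.sense(); print(r,s['position'],s['contact_force'],s['finger_gap']*85,s['clock'])
snap('wrist','w7'); d=snap('side','s7')
cv2.imwrite('pics/s7z.png',cv2.resize(d['frame'][60:250,200:420,::-1],None,fx=3,fy=3))
E
```

```text
14.735622124725232 [-0.20085404  0.74913494 -3.88237779]
True [ 0.53789036 -0.43144663  0.08394883] [ 1.49229772 -1.08005052  0.89970032] 14.413557781182693 28.225
```

View pics/s7z.png

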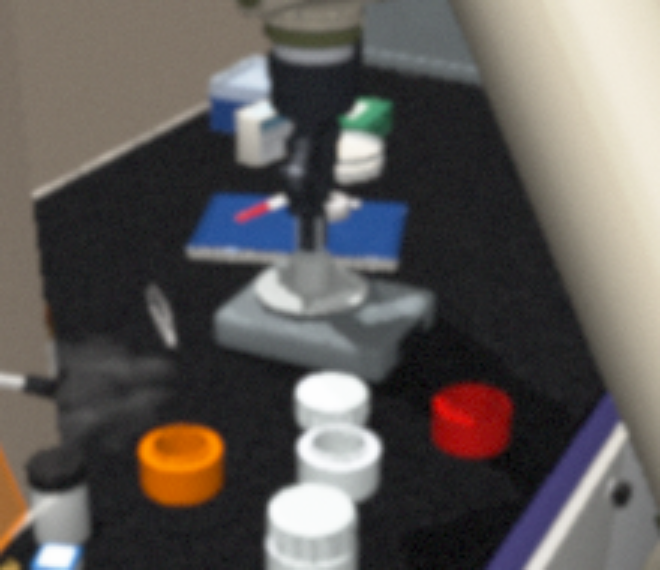

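View pics/w7.png

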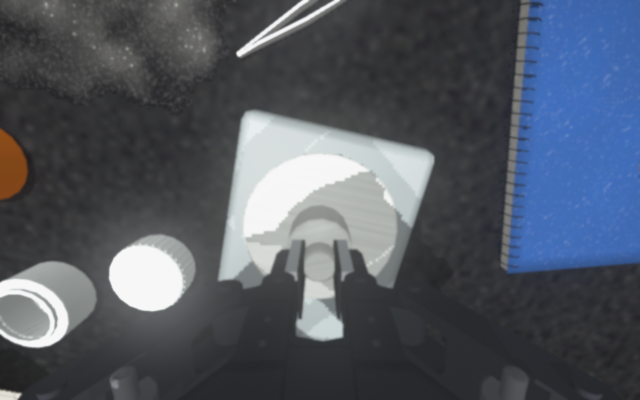

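The weight stands on the pan (side zoom (312,275)), roughly centred, with its load off the wrist. I'll release and back away.

```bash
python3 - <<'E'
from h import *
P=[.538,-.4315]
env.release(); env.hold(.2); env.movel([*P,.2],velocity=.15)
env.reach([.40,-.33,.26],DQ); env.hold(.3)
d=snap('side','s8'); snap('wrist','w8'); snap('top','t8')
cv2.imwrite('pics/s8z.png',cv2.resize(d['frame'][110:320,200:420,::-1],None,fx=2.8,fy=2.8))
s=monitor.sense(); print(s['clock'],s['contact_force'])
E
```

```text
31.3417 [ 0.07387262 -1.06637833  0.76395163]
```

View pics/s8z.png

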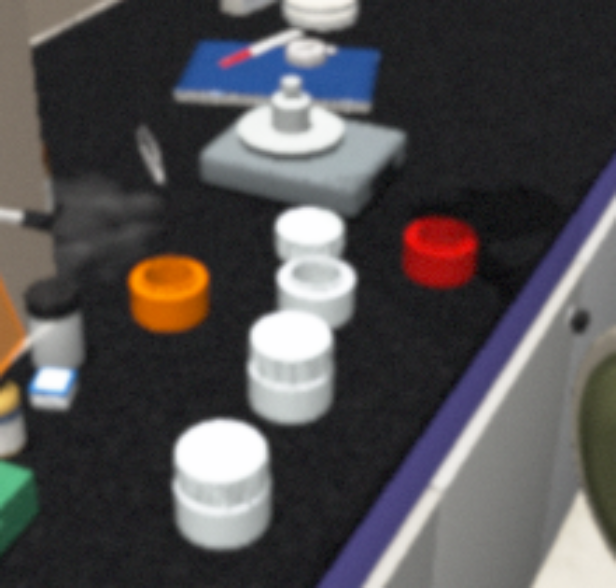

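View pics/w8.png

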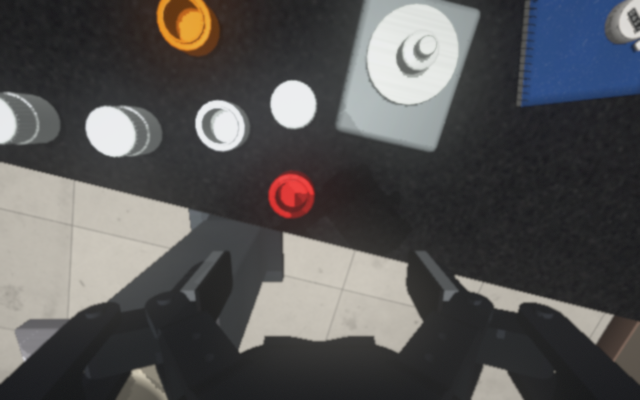

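The pictures show the weight upright in the middle of the pan (side zoom (291,105), wrist (416,52)). Cup c is open and upright, its lid lies aside at (293,104), a and b are shut, and the robot is clear. I'm handing in.

```bash
python3 -c "
from h import *
job.hand_in(); print(monitor.sense()['clock'])"
```

```text
the job is handed in; nothing more can be done
the job is handed in; nothing more can be done
```

I found the metal weight in canister c and set it upright near the middle of the scale's pan. The job was handed in at about 31 s of the 72 s allowed; no verdict is reported.

- **Hefting:** c pulled 6.1 N and b pulled 1.4 N. A blank should give about 1.2 N, so c was clearly the heavy one. I did not heft a, since c was already clear.
- **Lid and weight:** I laid c's lid on the bench between c and the scale, then lifted the weight out by its head and carried it straight to the pan.
- **Last pictures:** the weight stands on the pan, and all three cups are upright. a and b are shut, c's lid lies about 90 mm from its cup, and the gripper is empty and clear.

**Checks that disagreed or could not be made:**
- The pan's sinking can't be read directly. I judged it only from the pictures and from the load leaving the wrist.
- c read about 0.62 kg, slightly above the 0.54 to 0.61 kg range, which fits the force sensor's drift of about 0.5 N.
- The side camera gave y values 6 to 10 mm off the top and wrist views. I used the latter two, which agreed within about 3 mm (c's x looked 8 mm off where a shadow cut the mask).
- The weight's head measured 14 mm between the fingers instead of 18 mm, but it did not slip.
- Closing on the lid, and again on the weight's head, showed a brief upward push of 6 to 7 N. For the lid I take it to be the fingertips touching the cup's shoulder; neither did any visible harm.

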